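Open the drop-front dressing station and lay out the gauze box

ROBOT

A 6-joint arm with a two-finger parallel gripper is mounted at the origin on a cart in front of the work surface, level with it; the furniture and walls round the work are solid. World frame = base frame: x ahead of the robot, y to its left, z up, the work surface at z = 0. Lengths are in m, angles in rad, forces in N, time in s.
With the tool pointing down it reaches from about 0.35 to 0.975 m from the base axis. Payload 4.9 kg.
Tool frame: the origin (TCP) lies midway between the tips of the shut fingers; the grasp point (between the pads) lies 19 mm behind it; z points along the fingers, y is the line along which they close (so a half turn about z gives the same grasp; the last joint's range is limited). The gripper opens to 85 mm and grips with 20 to 120 N. Pads are 22 mm wide; open, the fingers measure 114 mm over their backs; the gripper's body (76 mm by 85 mm) begins 54 mm behind the grasp point. The pads swing forward as they close: fully open they stand 13 mm farther back than shut.
Start: joints at [-1.36, 0.053, 1.613, -0, 1.476, -0.119], TCP at [0.202, -0.591, 0.231] pointing down, gripper open.
Joint ranges: [-3.01, 3.01], [-1.01, 2.22], [0.06, 2.58], [-1.02, 4.17], [0.09, 2.62], [-3.14, 3.14]. Speed limits (rad/s): [2.57, 2.57, 3.14, 3.14, 3.14, 3.14].

INTERFACE

Orientations are given as a unit quaternion [w, x, y, z].
In Python, from plant import manip gives the robot as it stands.
- The arm moves only by the shell command python3 shift.py 'ROWS'. ROWS is a JSON list of rows, 1 to 5 of them, each of 7 numbers: the opening from 0.0 (shut) to 1.0 (fully open), then dx, dy, dz in m, then a rotation vector rx, ry, rz in rad; each row shifts and turns the commanded pose from where the row before left it, along the tool's axes as they then stand; what a row does not reach is not made up. A row lasts 1/8 s, in which the tool goes at most 0.0625 m and 0.188 rad, less where a joint would pass 70% of its speed; a pose out of reach is approached as far as the arm can. The fingers move at their own pace and stop on an object; the grip force is fixed at half the most. Time passes only in rows, so rows that do not move let the fingers close. It prints the time, the measured TCP pose, the force, the opening and the grip force at its end.
- manip.state(): the state, without advancing time (a new reading comes with each control period).
- manip.grab_frame(name): name is "scene" or "top" or "wrist"; returns the picture (420x560x3 uint8, red, green, blue); there is no depth.
- manip.camera_params(name): a dict with "intrinsics" (3x3 intrinsics, pixels), "xyz" and "orientation" of the camera in the world. Camera axes: x right, y down, z forward; pixel columns grow to the right and rows downward; lengths in m; the calibration is good to about 2 mm. A picture is of the moment at which its call begins: read the wrist's pose just before it. camera_params takes no time and is no camera call; for the wrist camera it gives the pose at the moment of the call.
- manip.job_done(): hands the job in; it is judged then, once.
The state is a dict: "time": time; "joint_pos": joint angles; "joint_vel": joint speeds; "joint_efforts": joint torques, N m; "tool_pos": TCP position; "tool_rot": TCP orientation; "contact_force": force on the tool from outside, world axes, zero at the start; "ft_torque": the same for the moment, N m; "gripper_width": opening from 0.0 (shut) to 1.0 (fully open); "grasp_force": force on a finger pad.
Only numpy, scipy, OpenCV 4.12 (cv2) and the standard library are available. Lean on these libraries where they do the work, as an engineer would, in place of code of your own. Each camera call takes 0.05 s, during which the arm holds its last target. There are 200 camera calls.

TASK

Open up the dressing station for use: first pull both slide-out supports fully out, and only then lower the drop-front flap gently (never letting it fall) until it lies level on them. After that take the gauze carton that stands on end, lay it down on its large face on the worktop and let go, then take it again from above and set it (do not drop it) flat on the flap, whole carton on the board and its long side along the hinge. Leave the kidney dish, squeeze bottle and stapler where they are.

Things in the scene. Friction and masses are not known exactly. Their poses are not given: they have to be found in the camera images.
- station: White open-fronted cabinet on the worktop, 300 wide x 170 deep x 222 high, fixed. Origin on the worktop (z = 0) below the middle of the flap's hinge line; x points into the cabinet (away from the robot), y to the left, z up. The hinge line runs along y at x = 0, z = 90; the cabinet's body begins at x = 8.
- flap (a joint): Drop-front flap, hinged at its lower edge: 0 = shut (upright), grows as its top comes down toward the robot, 1.57 = level; without the supports out it sinks on to 1.83. Board 270 wide x 132 high x 12 thick, 0.35 kg. No latch; held by slight friction only while nearly upright: past about 0.2 rad it falls unless held.
- flap_grip (a point): Middle of the flap's handle: a round steel bar 12 in diameter and 100 long, along y, on two posts at the board's free edge, in the plane of the board: 170 from the hinge line, 38 beyond the free edge, so 32 clear between bar and board. Pinched from above fore and aft, a finger in that gap, it turns between the fingers as the flap swings. Axes as flap_face.
- flap_face (a point): Centre of the flap's inner face (the upper face once it is lowered), 66 from the hinge line, 6 from the board's mid-plane. Its x is the normal out of that face (up when lowered), y runs along the hinge (to the left), z from hinge to free edge.
- support_left (a joint): Left (+y) slide-out support, a white upright board 18 wide and 48 high in a slot below the flap, 105 from the middle: 0 = in, 0.100 = fully out (a stop) toward the robot. Sliding friction about 2 N; it stays where it is left. Out, its top carries the lowered flap.
- support_left_grip (a point): Middle of the left support's pull: an upright steel post 18 in diameter, 40 high (z 25 to 65 over the worktop), 70 ahead of the support's front end on a thin rod. Axes parallel to the station's.
- support_right (a joint): Right (-y) slide-out support, the same as the left one.
- support_right_grip (a point): Middle of the right support's pull post, same as the left.
- gauze_box: Printed white and blue carton, 64 (its x) x 106 (its y) x 45 (its z), 0.08 to 0.17 kg, loose. Origin at the centre of one large face, z to the other large face. It starts standing on its small end (y up, centre 53 above the worktop), z pointing roughly away from the robot, left or right of the station.
- box_center (a point): Centre of the gauze carton; axes those of the carton.
- kidney_dish: Bystander: steel kidney dish 95 x 216 x 34, origin under its centre, long side along its y; on the other side of the station than the carton. Leave alone.
- squeeze_bottle: Bystander: small brown round squeeze bottle, 47 in diameter, 157 high, origin under its centre, standing close to the right of the station. Leave alone.
- stapler: Bystander: stapler 34 x 140 x 40, origin under its centre, long side along its y, lying to the left of the station. Leave alone.

How it is judged:
On the way, in this order (a step that is already met when the one before it is completed fails the run):
1. both supports are fully out (over 90 mm) while the flap is still up (under 0.35 rad) (value of joint each of support_left, support_right above 0.09 m and value of joint flap below 0.35 rad), for 0.2 s.
2. the flap lies level (1.52 to 1.62 rad) on the two supports (value of joint each of support_left, support_right above 0.09 m and value of joint flap between 1.52 and 1.62 rad), for 0.2 s.
3. the carton lies on a large face on the worktop, out of the fingers (angle between the z axis of gauze_box and the z axis of station, either way round below 0.1 rad and height (world z) of box_center below 0.03 m and contact force between the fingers and gauze_box below 0.1 N and linear speed of gauze_box below 0.03 m/s), for 0.1 s.
At the end, for the whole second after the job is handed in: Both supports over 90 mm out; flap level (1.52-1.62 rad); carton at rest on a large face on the flap, centre within 40 mm of the board's centre across and 85 mm along, long side within 0.25 rad of the hinge line; kidney dish, bottle and stapler within 30 mm of their starts (all of step 2 and angle between the z axis of gauze_box and the x axis of flap_face, either way round below 0.1 rad and angle between the y axis of gauze_box and the y axis of flap_face, either way round below 0.25 rad and x of box_center in the frame of flap_face between 0.015 and 0.032 m and y of box_center in the frame of flap_face between -0.085 and 0.085 m and z of box_center in the frame of flap_face between -0.04 and 0.04 m and linear speed of gauze_box below 0.02 m/s and distance of each of kidney_dish, squeeze_bottle, stapler from where it was at the start of the episode below 0.03 m); the robot touches nothing.
It fails at once if the flap falls: it turns faster than 2.5 rad/s downward (velocity of joint flap above 2.5 rad/s).
It fails at once if the carton lands on the flap faster than 0.5 m/s (dropped) (value of joint flap above 1.4 rad and x of box_center in the frame of flap_face between -0.01 and 0.045 m and y of box_center in the frame of flap_face between -0.14 and 0.14 m and z of box_center in the frame of flap_face between -0.07 and 0.07 m and linear speed of gauze_box above 0.5 m/s).
It fails at once if the kidney dish is moved by more than 30 mm (distance of kidney_dish from where it was at the start of the episode above 0.03 m).
It fails at once if the squeeze bottle is moved by more than 30 mm (distance of squeeze_bottle from where it was at the start of the episode above 0.03 m).
It fails at once if the stapler is moved by more than 30 mm (distance of stapler from where it was at the start of the episode above 0.03 m).
It also fails if it takes over 72 s, if anything falls off the work surface, if the arm or the gripper's body presses on something with over 40 N, if the wrist force passes 120 N, or if a joint passes its speed limit or range.

## Working session

There is one attempt and no reset: what is moved stays moved. The work goes in short steps, Python scripts to look and compute and a shell command to move; the robot and the scene stay as the last step left them, time stands still between calls to the robot, and variables do not carry over. Pictures are saved under pics/ and viewed, at most 10 in all, crops included, and the job is handed in when it is done.

```bash
ls; mkdir -p pics; python3 - <<'E'
from plant import manip
import cv2,numpy as np
for n in("scene","top"):
    p=manip.camera_params(n);print(n,np.round(p["intrinsics"],1).tolist(),np.round(p["xyz"],4),np.round(p["orientation"],4))
    f=manip.grab_frame(n);cv2.imwrite(f"pics/{n}0.png",f[...,::-1])
s=manip.state();print(s)
E
```

```text
pics
plant.py
shift.py
scene [[487.9, 0.0, 275.8], [0.0, 487.9, 207.1], [0.0, 0.0, 1.0]] [0.132  0.5525 1.3362] [ 0.0849 -0.3237  0.9066 -0.257 ]
top [[441.8, 0.0, 277.3], [0.0, 441.8, 212.9], [0.0, 0.0, 1.0]] [ 0.2784 -0.0137  1.4248] [-0.0885  0.7031 -0.7004  0.0855]
{'time': 0.1, 'joint_pos': array([-1.35999568e+00,  5.33026679e-02,  1.61413808e+00, -5.25903267e-06,
        1.47598640e+00, -1.18995808e-01]), 'joint_vel': array([-0.00012995, -0.00100858, -0.00235758,  0.00112532,  0.00041004,
        0.00012744]), 'joint_efforts': array([-5.34399587e-04, -3.94905889e+01, -3.71364284e+01, -1.22368897e-04,
        3.91806301e-03, -2.28465524e-05]), 'tool_pos': array([ 0.20229171, -0.59077366,  0.23018974]), 'tool_rot': array([-9.16161578e-04,  9.86434611e-01,  1.64152117e-01, -4.47038298e-05]), 'contact_force': array([-0.81697137,  0.24170089,  0.23210012]), 'ft_torque': array([-0.01874487,  0.03541826,  0.02864987]), 'grasp_force': 0.0, 'gripper_width': 1.000512249774839}
```

View pics/scene0.png

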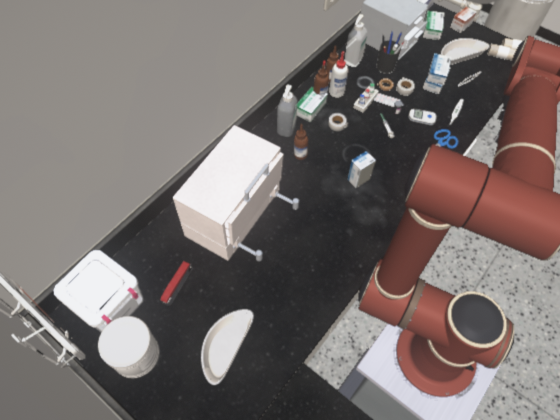

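View pics/top0.png

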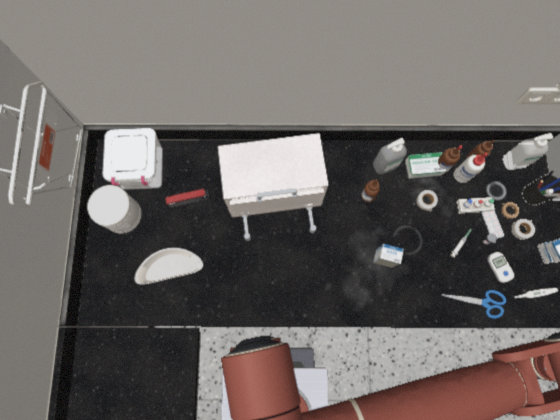

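The top view shows the station at about (273,175), its pull posts at about (247,236) and (312,229), and the carton at (390,255). The dish is at (168,266), the stapler at (187,197) and the bottle at (371,190). I'll enlarge these to measure them.

```bash
cat > h.py <<'E'
from plant import manip
import cv2,numpy as np
from scipy.spatial.transform import Rotation as R
def rot(q): return R.from_quat([q[1],q[2],q[3],q[0]])
def cam(n):
    p=manip.camera_params(n);return p["intrinsics"],np.array(p["xyz"]),rot(p["orientation"]).as_matrix()
def pix2z(n,uv,z,c=None):
    K,t,M=c or cam(n);d=M@np.linalg.solve(K,[uv[0],uv[1],1]);return t+d*(z-t[2])/d[2]
def proj(n,P,c=None):
    K,t,M=c or cam(n);q=K@(M.T@(np.atleast_2d(P)-t).T);return (q[:2]/q[2]).T
E
python3 - <<'E'
import cv2
a=cv2.imread('pics/top0.png')[130:280,215:415];cv2.imwrite('pics/c1.png',cv2.resize(a,None,fx=4,fy=4,interpolation=cv2.INTER_CUBIC))
a=cv2.imread('pics/scene0.png')[125:270,170:380];cv2.imwrite('pics/c2.png',cv2.resize(a,None,fx=3.8,fy=3.8,interpolation=cv2.INTER_CUBIC))
E
```

```text
(no output)
```

View pics/c1.png

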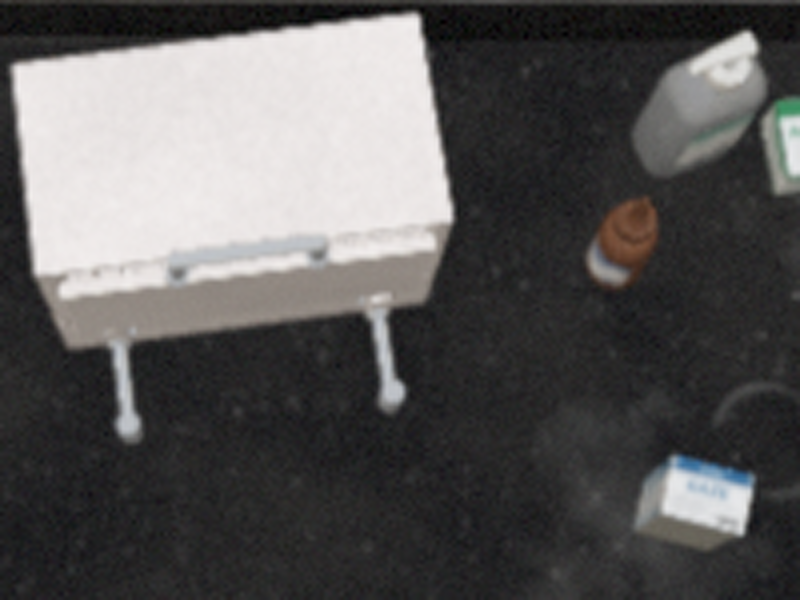

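View pics/c2.png

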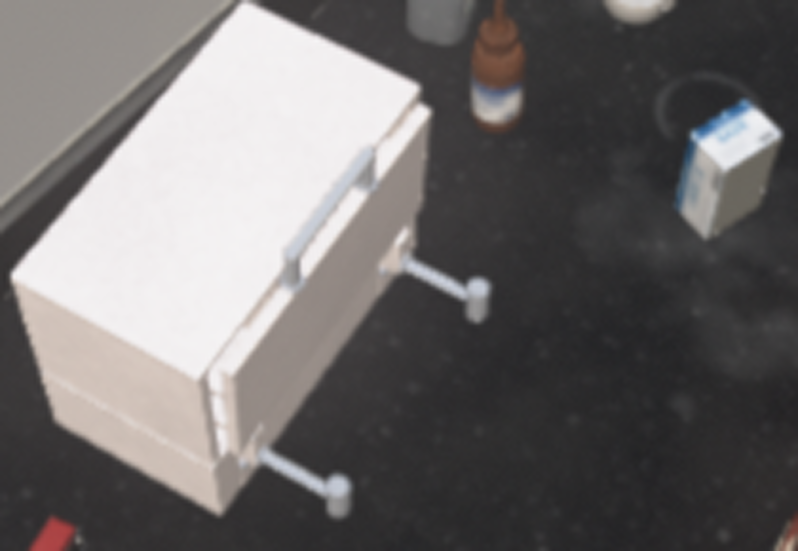

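```bash
python3 - <<'E'
from h import *
def c1(p): return ((p[0]+.5)/4-.5+215,(p[1]+.5)/4-.5+130)
def c2(p): return ((p[0]+.5)/3.8-.5+170,(p[1]+.5)/3.8-.5+125)
T=cam("top");S=cam("scene")
def show(l,a,z):
    A=np.array([pix2z("top",c1(p),z,T) for p in a]);print(l,np.round(A[:,:2],4).tolist());return A
def shows(l,a,z):
    A=np.array([pix2z("scene",c2(p),z,S) for p in a]);print(l,'S',np.round(A[:,:2],4).tolist());return A
r=show('roof',[(11,64),(420,13),(453,220),(36,274)],.222)
print(np.linalg.norm(r-np.roll(r,1,0),axis=1),np.degrees(np.arctan2(*(r[3]-r[2])[[0,1]])),(r[2]+r[3])/2)
r=shows('roof',[(246,2),(420,88),(203,380),(12,275)],.222)
print(np.linalg.norm(r-np.roll(r,1,0),axis=1),(r[1]+r[2])/2)
show('posts',[(128,417),(392,384)],.065);shows('posts',[(339,485),(477,287)],.065)
show('carton',[(676,456),(754,472),(744,538),(664,517)],.106);shows('carton',[(692,130),(745,100),(780,133),(712,162)],.106)
show('bar',[(177,258),(322,240)],.26);shows('bar',[(290,258),(370,157)],.26)
E
```

```text
roof [[0.7834, 0.1681], [0.8244, -0.1313], [0.6649, -0.1518], [0.6239, 0.1444]]
[0.1611789  0.302163   0.16075946 0.29898417] -7.881991519288785 [ 0.64442545 -0.003703    0.222     ]
roof S [[0.8253, -0.1273], [0.6669, -0.1479], [0.6225, 0.1454], [0.7848, 0.1682]]
[0.29835962 0.15974602 0.29665486 0.16388926] [ 0.64470588 -0.00129411  0.222     ]
posts [[0.5526, 0.0888], [0.5798, -0.1186]]
posts S [[0.5503, 0.0901], [0.5787, -0.1171]]
carton [[0.5158, -0.3291], [0.5038, -0.3872], [0.4539, -0.3765], [0.4694, -0.3176]]
carton S [[0.5213, -0.3305], [0.5048, -0.3849], [0.4632, -0.3746], [0.49, -0.3139]]
bar [[0.6248, 0.0428], [0.638, -0.0569]]
bar S [[0.6246, 0.0494], [0.637, -0.0524]]
```

```bash
python3 shift.py '[[1,0,0,0,0,0,0.097],[1,0,0,0,0,0,0.097],[1,0.04,-0.038,0,0,0,0],[1,0.04,-0.038,0,0,0,0],[1,0.04,-0.038,0,0,0,0]]'; python3 - <<'E'
from h import *
K,t,M=cam("wrist");print(np.round(t,4),np.round(M,3).tolist(),K[0,0]);f=manip.grab_frame("wrist");cv2.imwrite('pics/w1.png',f[...,::-1])
np.savez('w1.npz',K=K,t=t,M=M)
print(proj("wrist",[[.49,-.352,.106],[.49,-.352,0]]))
s=manip.state();print(s['tool_pos'],s['contact_force'],R.as_euler(rot(s['tool_rot']),'zyx'))
E
```

```text
time: 0.72
tool_pos: [0.3065, -0.4605, 0.2307]
tool_rot: [-0.0, 0.998, 0.067, -0.0]
contact_force: [1.0, -0.4, -0.4]
gripper_width: 1.001
grasp_force: 0.0
[ 0.3737 -0.4516  0.3727] [[0.135, -0.954, -0.268], [-0.991, -0.131, -0.035], [-0.001, 0.27, -0.963]] 291.21051271589954
[[178.60195    -42.11860884]
 [210.46167342  10.85245183]]
[ 0.31005572 -0.45595778  0.23060973] [ 3.56484089  1.77242321 -0.72539215] [-1.40079119e-01  2.67679542e-03 -3.13670846e+00]
```
View pics/w1.png

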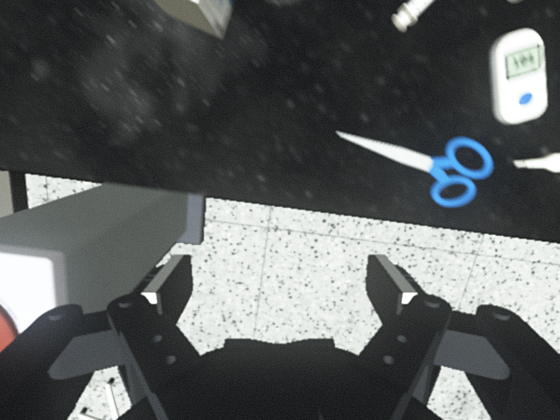

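The wrist picture shows only the carton's lower edge at the top, around (195,15), so I'll look at it properly later. Next is the right support.

```bash
python3 shift.py '[[1,0.04,-0.038,0,0,0,0],[1,0.04,-0.038,0,0,0,0],[1,0.04,-0.038,0,0,0,0],[1,0.04,-0.038,0,0,0,0],[1,0.04,-0.038,0,0,0,0]]' >/dev/null; python3 shift.py '[[1,0.04,-0.038,0,0,0,0],[1,0.04,-0.038,0,0,0,0],[1,0.037,-0.037,0,0,0,0],[1,0,0,0.0,0,0,0],[1,0,0,0,0,0,0]]'; python3 - <<'E'
from h import *
s=manip.state();p=s['tool_pos'];m=rot(s['tool_rot']).as_matrix();print(m.T@(np.array([.5795,-.1182,.03])-p),np.round(m,3).tolist())
E
```

```text
time: 2.02
tool_pos: [0.5785, -0.1192, 0.2307]
tool_rot: [0.0, 0.998, 0.068, -0.001]
contact_force: [-0.8, -0.5, -0.2]
gripper_width: 1.0
grasp_force: 0.0
[ 0.00134414 -0.00087438  0.20070069] [[0.991, 0.136, -0.001], [0.136, -0.991, -0.0], [-0.001, 0.0, -1.0]]
```

```bash
python3 shift.py '[[1,0.001,-0.001,0.05,0,0,0],[1,0,0,0.05,0,0,0],[1,0,0,0.05,0,0,0],[1,0,0,0.03,0,0,0],[1,0,0,0.02,0,0,0]]'; python3 shift.py '[[0,0,0,0,0,0,0],[0,0,0,0,0,0,0],[0,0,0,0,0,0,0],[0,0,0,0,0,0,0],[0,0,0,0,0,0,0]]'
```

```text
time: 2.65
tool_pos: [0.5782, -0.1189, 0.0294]
tool_rot: [-0.0, 0.998, 0.067, -0.001]
contact_force: [-0.8, 0.4, -0.1]
gripper_width: 1.002
grasp_force: 0.0
time: 3.28
tool_pos: [0.5807, -0.117, 0.0331]
tool_rot: [-0.001, 0.998, 0.068, 0.001]
contact_force: [-1.2, 3.6, 4.1]
gripper_width: 0.193
grasp_force: 58.5
```

```bash
python3 shift.py '[[0,-0.02,0,0,0,0,0],[0,-0.02,0,0,0,0,0],[0,-0.02,0,0,0,0,0],[0,-0.02,0,0,0,0,0],[0,-0.018,0,0,0,0,0]]'; python3 shift.py '[[0,-0.006,0,0,0,0,0],[0,0,0,0,0,0,0],[0,0,0,0,0,0,0]]'
```

```text
time: 3.9
tool_pos: [0.4882, -0.1301, 0.0336]
tool_rot: [-0.0, 0.998, 0.067, 0.009]
contact_force: [51.1, 14.8, -37.4]
gripper_width: 0.192
grasp_force: 59.1
time: 4.28
tool_pos: [0.4851, -0.1305, 0.0346]
tool_rot: [-0.0, 0.998, 0.066, 0.011]
contact_force: [26.0, 11.5, -8.6]
gripper_width: 0.186
grasp_force: 59.7
```

```bash
python3 shift.py '[[1,0.004,0,0,0,0,0],[1,0,0,0,0,0,0],[1,0,0,0,0,0,0],[1,0,0,-0.06,0,0,0],[1,0,0,-0.06,0,0,0]]';python3 - <<'E'
from h import *
f=manip.grab_frame("scene");cv2.imwrite('pics/s1.png',cv2.resize(f[120:290,160:400,::-1],None,fx=3.3,fy=3.3,interpolation=cv2.INTER_CUBIC))
e=np.array([.991,.1348,0]);P=np.array([[.5795,-.1182,.065]])
for d in(.09,.095,.1):print((proj("scene",P-d*e)-[160,120])*3.3)
s=manip.state();p=s['tool_pos'];m=rot(s['tool_rot']).as_matrix();print(m.T@(np.array([.5512,.0900,.03])-p),np.round(m,3).tolist())
E
```

```text
time: 4.9
tool_pos: [0.4794, -0.1312, 0.1515]
tool_rot: [-0.001, 0.998, 0.068, -0.001]
contact_force: [1.3, -1.2, 0.3]
gripper_width: 0.998
grasp_force: 0.0
[[530.68362778 306.9171466 ]]
[[535.46388771 309.38220081]]
[[540.25262135 311.85162469]]
[ 0.09465149 -0.2132517   0.13164531] [[0.991, 0.135, 0.012], [0.135, -0.991, -0.006], [0.011, 0.007, -1.0]]
```

View pics/s1.png

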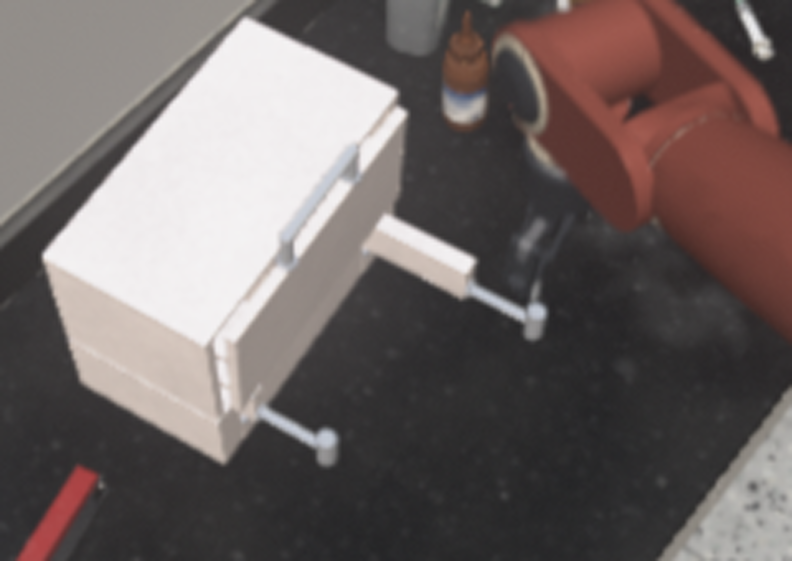

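The right support is out, with its post top at crop (536,310). That matches the stop I felt at 50 N. Now the left one.

```bash
python3 shift.py '[[1,0.024,-0.053,0,0,0,0],[1,0.024,-0.053,0,0,0,0],[1,0.024,-0.053,0,0,0,0],[1,0.024,-0.053,0,0,0,0],[1,0,0,0,0,0,0]]'; python3 - <<'E'
from h import *
s=manip.state();p=s['tool_pos'];m=rot(s['tool_rot']).as_matrix();print(m.T@(np.array([.5512,.0900,.03])-p),np.round(m,3).tolist())
E
```

```text
time: 5.58
tool_pos: [0.5472, 0.0946, 0.1509]
tool_rot: [-0.0, 0.998, 0.07, -0.0]
contact_force: [-0.7, 0.2, -0.7]
gripper_width: 1.0
grasp_force: 0.0
[0.00331787 0.00519954 0.12092277] [[0.99, 0.14, -0.0], [0.14, -0.99, 0.0], [-0.0, -0.0, -1.0]]
```

```bash
python3 shift.py '[[1,0.002,0.003,0.04,0,0,0],[1,0,0,0.04,0,0,0],[1,0,0,0.04,0,0,0],[0,0,0,0,0,0,0],[0,0,0,0,0,0,0]]'; python3 shift.py '[[0,0,0,0,0,0,0],[0,0,0,0,0,0,0],[0,0,0,0,0,0,0]]';  python3 shift.py '[[0,-0.02,0,0,0,0,0],[0,-0.02,0,0,0,0,0],[0,-0.02,0,0,0,0,0],[0,-0.02,0,0,0,0,0],[0,-0.016,0,0,0,0,0]]'; python3 shift.py '[[0,-0.008,0,0,0,0,0],[0,0,0,0,0,0,0],[0,0,0,0,0,0,0]]'
```

```text
time: 6.2
tool_pos: [0.5503, 0.0883, 0.0326]
tool_rot: [0.0, 0.998, 0.067, 0.001]
contact_force: [0.7, -0.6, -0.5]
gripper_width: 0.603
grasp_force: 0.0
time: 6.58
tool_pos: [0.5509, 0.0909, 0.0338]
tool_rot: [-0.002, 0.998, 0.068, 0.002]
contact_force: [-1.7, 7.3, 5.8]
gripper_width: 0.189
grasp_force: 58.4
time: 7.2
tool_pos: [0.4562, 0.0776, 0.0339]
tool_rot: [-0.002, 0.998, 0.068, 0.003]
contact_force: [2.2, 6.7, 4.3]
gripper_width: 0.188
grasp_force: 61.2
time: 7.58
tool_pos: [0.4552, 0.0775, 0.0346]
tool_rot: [-0.003, 0.998, 0.067, 0.012]
contact_force: [26.9, 13.1, -19.2]
gripper_width: 0.194
grasp_force: 59.8
```

```bash
python3 shift.py '[[1,0.004,0,0,0,0,0],[1,0,0,0,0,0,0],[1,0,0,0,0,0,0],[1,0,0,-0.05,0,0,0],[1,0,0,-0.055,0,0,0]]'; python3 shift.py '[[1,0,0,-0.055,0,0,0],[1,0,0,-0.055,0,0,0],[1,0,0,-0.055,0,0,0],[1,0,0,0,0,0,-0.175],[1,0,0,0,0,0,-0.175]]'; python3 shift.py '[[1,0,0,0,0,0,-0.175],[1,0,0,0,0,0,-0.175],[1,0,0,0,0,0,-0.175],[1,0,0,0,0,0,-0.175],[1,0,0,0,0,0,-0.175]]';python3 shift.py '[[1,0,0,0,0,0,-0.175],[1,0,0,0,0,0,-0.175],[1,0,0,0,0,0,0],[1,0,0,0,0,0,0]]'; python3 - <<'E'
from h import *
f=manip.grab_frame("top");cv2.imwrite('pics/t2.png',cv2.resize(f[120:280,200:420,::-1],None,fx=3.6,fy=3.6,interpolation=cv2.INTER_CUBIC))
s=manip.state();p=s['tool_pos'];m=rot(s['tool_rot']).as_matrix();print(m.T@(np.array([.634,-.0045,.241])-p),np.round(m,3).tolist())
e=np.array([.991,.1348,0])
print([(proj("top",np.array([P])-.1*e)-[200,120])*3.6 for P in([.5795,-.1182,.065],[.5512,.0900,.065])])
E
```

```text
time: 8.2
tool_pos: [0.449, 0.0752, 0.1362]
tool_rot: [-0.0, 0.998, 0.068, -0.002]
contact_force: [1.2, -0.5, 0.3]
gripper_width: 1.001
grasp_force: 0.0
time: 8.82
tool_pos: [0.4505, 0.0753, 0.3024]
tool_rot: [0.0, 0.97, 0.243, 0.001]
contact_force: [0.4, 0.7, -0.4]
gripper_width: 1.001
grasp_force: 0.0
time: 9.45
tool_pos: [0.45, 0.0752, 0.301]
tool_rot: [-0.0, 0.776, 0.631, -0.0]
contact_force: [-0.3, 0.1, -0.7]
gripper_width: 1.0
grasp_force: 0.0
time: 9.95
tool_pos: [0.4502, 0.0754, 0.3012]
tool_rot: [-0.0, 0.657, 0.754, -0.0]
contact_force: [0.3, 0.1, -0.1]
gripper_width: 1.0
grasp_force: 0.0
[-0.10437056  0.17099096  0.0602157 ] [[-0.138, 0.99, -0.0], [0.99, 0.138, -0.0], [-0.0, -0.0, -1.0]]
[array([[422.44968983, 493.25578233]]), array([[179.74733089, 525.21356034]])]
```

View pics/t2.png

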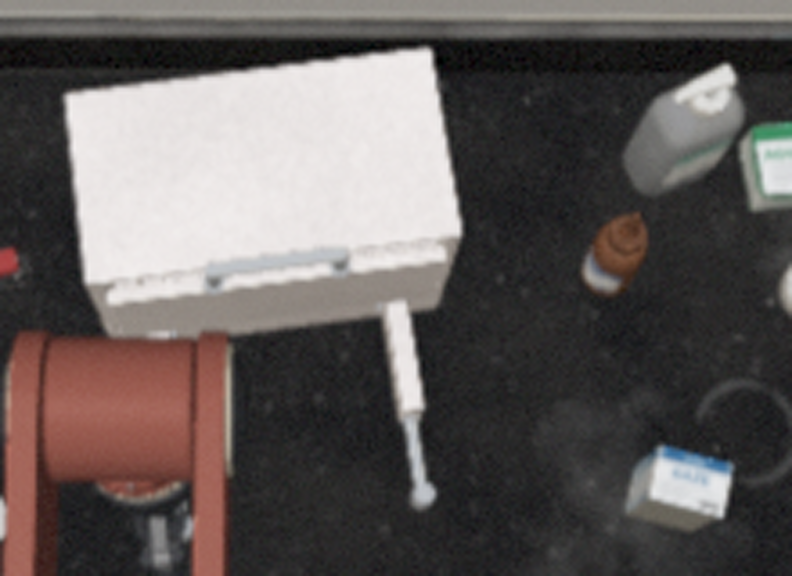

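The right support's post is at crop (423,491), which is the full 100 mm. The bar runs from about (210,270) to (348,254) and the flap is still upright. Next I grip the bar.

```bash
python3 shift.py '[[1,-0.026,0.042,0,0,0,0],[1,-0.026,0.042,0,0,0,0],[1,-0.026,0.043,0,0,0,0],[1,-0.026,0.043,0,0,0,0],[1,0,0,0,0,0,0]]'; python3 shift.py '[[1,0,0,0.03,0,0,0],[1,0,0,0.03,0,0,0],[0.4,0,0,0,0,0,0],[0,0,0,0,0,0,0],[0,0,0,0,0,0,0]]';python3 shift.py '[[0,0,0,0,0,0,0],[0,0,0,0,0,0,0],[0,0,0,0,0,0,0]]'; python3 - <<'E'
from h import *
s=manip.state();p=s['tool_pos'];m=rot(s['tool_rot']).as_matrix();print(np.round(m,3).tolist())
f=manip.grab_frame("scene");cv2.imwrite('pics/s2.png',cv2.resize(f[100:290,160:400,::-1],None,fx=3.1,fy=3.1,interpolation=cv2.INTER_CUBIC))
E
```

```text
time: 10.62
tool_pos: [0.6348, -0.0053, 0.2988]
tool_rot: [-0.001, 0.657, 0.754, -0.001]
contact_force: [0.2, 0.3, -0.3]
gripper_width: 1.004
grasp_force: 0.0
time: 11.25
tool_pos: [0.634, -0.0038, 0.2438]
tool_rot: [0.001, 0.656, 0.755, 0.001]
contact_force: [0.1, -0.4, -0.2]
gripper_width: 0.378
grasp_force: 0.0
time: 11.62
tool_pos: [0.6339, -0.0038, 0.243]
tool_rot: [0.001, 0.656, 0.755, 0.001]
contact_force: [-0.9, 1.7, 5.9]
gripper_width: 0.117
grasp_force: 58.8
[[-0.14, 0.99, 0.002], [0.99, 0.14, -0.0], [-0.0, 0.002, -1.0]]
```

View pics/s2.png

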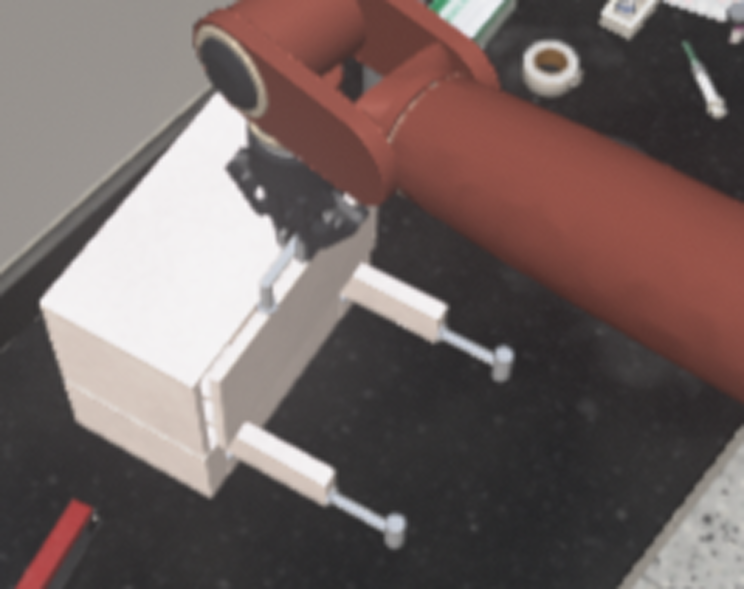

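Both supports are out and the bar is pinched. I'll swing the flap down along its arc.

```bash
python3 shift.py '[[0,0,-0.019,0.001,0,0,0],[0,0,-0.019,0.003,0,0,0],[0,0,-0.018,0.005,0,0,0],[0,0,-0.018,0.007,0,0,0],[0,0,-0.0165,0.009,0,0,0]]'; python3 shift.py '[[0,0,-0.0155,0.011,0,0,0],[0,0,-0.014,0.013,0,0,0],[0,0,-0.013,0.014,0,0,0],[0,0,-0.011,0.016,0,0,0],[0,0,-0.009,0.017,0,0,0]]'; python3 shift.py '[[0,0,-0.007,0.018,0,0,0],[0,0,-0.005,0.018,0,0,0],[0,0,-0.003,0.018,0,0,0],[0,0,-0.001,0.018,0,0,0],[0,0,0,0.001,0,0,0]]'
```

```text
time: 12.3
tool_pos: [0.5442, -0.0164, 0.2178]
tool_rot: [0.001, 0.656, 0.755, 0.001]
contact_force: [-3.0, 0.4, 5.7]
gripper_width: 0.111
grasp_force: 58.4
time: 12.92
tool_pos: [0.4824, -0.0251, 0.1451]
tool_rot: [0.001, 0.656, 0.755, 0.001]
contact_force: [6.0, 1.6, -0.9]
gripper_width: 0.112
grasp_force: 58.5
time: 13.55
tool_pos: [0.4689, -0.0279, 0.0773]
tool_rot: [0.002, 0.656, 0.755, 0.001]
contact_force: [-7.4, 3.6, 28.8]
gripper_width: 0.118
grasp_force: 65.4
```

```bash
python3 shift.py '[[0,0,0,-0.001,0,0,0],[0.3,0,0,0,0,0,0],[0.3,0,0,0,0,0,0],[0.3,0,0,-0.02,0,0,0],[0.3,0,0,-0.04,0,0,0]]'; python3 shift.py '[[0.3,0,0,-0.05,0,0,0],[1,0,0,-0.05,0,0,0],[1,-0.06,0,0,0,0,0],[1,-0.06,0,0,0,0,0],[1,-0.06,0,0,0,0,0]]'; python3 shift.py '[[1,-0.03,-0.04,0,0,0,0],[1,0,0,0,0,0,0.18],[1,0,0,0,0,0,0.18],[1,0,0,0,0,0,0.18],[1,0,0,0,0,0,0.18]]';python3 shift.py '[[1,0,0,0,0,0,0.18],[1,0,0,0,0,0,0.18],[1,0,0,0,0,0,0.18],[1,0,0,0,0,0,0.18],[1,0,0,0,0,0,0]]'
python3 - <<'E'
from h import *
f=manip.grab_frame("top");cv2.imwrite('pics/t3.png',f[...,::-1])
K,t,M=cam("wrist");g=manip.grab_frame("wrist");cv2.imwrite('pics/w2.png',g[...,::-1]);np.savez('w2.npz',K=K,t=t,M=M)
print(proj("wrist",[[.49,-.352,.106],[.49,-.352,0]]))
a=cv2.resize(f[120:280,200:420,::-1],(560,407))
cv2.imwrite('pics/m3.png',np.hstack([cv2.resize(a,(400,300)),cv2.resize(g[...,::-1],(400,300))]))
s=manip.state();p=s['tool_pos'];print(p,rot(s['tool_rot']).as_matrix())
E
```

```text
time: 14.18
tool_pos: [0.463, -0.027, 0.1302]
tool_rot: [-0.004, 0.656, 0.755, -0.002]
contact_force: [0.5, 0.0, -0.7]
gripper_width: 0.301
grasp_force: 0.0
time: 14.8
tool_pos: [0.4903, -0.2071, 0.2319]
tool_rot: [-0.001, 0.656, 0.755, -0.0]
contact_force: [1.1, 0.3, 0.1]
gripper_width: 0.999
grasp_force: 0.0
time: 15.42
tool_pos: [0.4546, -0.2406, 0.2314]
tool_rot: [-0.002, 0.881, 0.473, -0.001]
contact_force: [0.1, 0.5, 0.1]
gripper_width: 1.0
grasp_force: 0.0
time: 16.05
tool_pos: [0.4548, -0.2406, 0.2317]
tool_rot: [-0.001, 0.991, 0.136, -0.001]
contact_force: [-0.1, 0.2, -0.4]
gripper_width: 0.998
grasp_force: 0.0
[[402.36564017 196.46820147]
 [369.15427224 177.31493208]]
[ 0.45515317 -0.24073774  0.23224834] [[ 0.96283374  0.27008947 -0.00169259]
 [ 0.27009139 -0.96283415  0.00102489]
 [-0.00135287 -0.00144395 -0.99999804]]
```

View pics/m3.png

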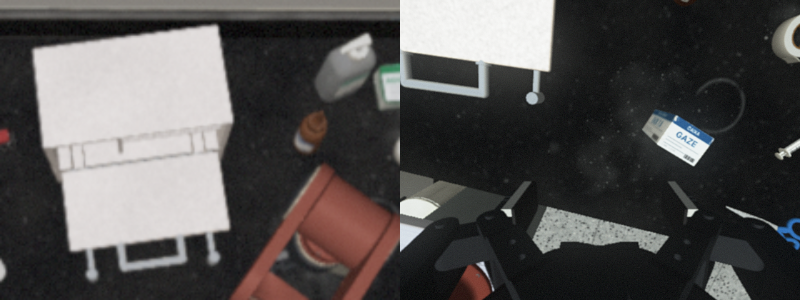

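The flap is down level, and the wrist view shows the carton's top face around (685,137) in the montage. I'll fit the carton's pose by matching its silhouette in three images.

```bash
python3 - <<'E'
from h import *
from scipy.optimize import minimize
T=cam("top");S=cam("scene");z=np.load('w2.npz');W=(z['K'],z['t'],z['M'])
box=np.array([[a,b,c] for a in(-.0225,.0225) for b in(-.032,.032) for c in(0,.106)])
V=[]
for n,c in(('top0',T),('scene0',S),('w2',W)):
    im=cv2.imread(f'pics/{n}.png');u=proj(0,[[.487,-.352,.053]],c)[0].astype(int);w=60 if n=='w2' else 32
    m=im.max(2);k=np.zeros_like(m);sl=np.s_[max(u[1]-w,0):u[1]+w,u[0]-w:u[0]+w]
    k[sl]=(m[sl]>85)*255
    nn,L,st,ce=cv2.connectedComponentsWithStats(k);j=1+np.argmax(st[1:,4]);k=(L==j).astype(np.uint8);print(n,u,st[j],ce[j])
    k=cv2.morphologyEx(k,cv2.MORPH_CLOSE,np.ones((5,5)))
    V.append((k,c))
def ious(q):
    c,s=np.cos(q[2]),np.sin(q[2]);P=box@np.array([[c,s,0],[-s,c,0],[0,0,1]])+[q[0],q[1],0];o=[]
    for k,cm in V:
        h=cv2.convexHull(np.round((proj(0,P,cm)+.0)*16).astype(np.int32));r=np.zeros_like(k);cv2.fillConvexPoly(r,h,1,cv2.LINE_8,4)
        o.append((r&k).sum()/(r|k).sum())
    return o
best=max(((sum(ious(q)),q) for q in [(x,y,a) for x in np.arange(.47,.505,.005) for y in np.arange(-.365,-.335,.005) for a in np.arange(0,.5,.05)]),key=lambda t:t[0])[1]
r=minimize(lambda q:-sum(ious(q)),best,method='Nelder-Mead',options=dict(initial_simplex=np.array(best)+np.array([[0,0,0],[.004,0,0],[0,.004,0],[0,0,.05]])))
print(best,r.x,ious(r.x))
E
```

```text
top0 [387 255] [373 244  31  23 534] [388.30524345 255.19662921]
scene0 [361 170] [348 151  28  37 672] [360.78571429 168.77232143]
w2 [382 187] [ 339  155  101   78 4175] [389.24431138 191.70922156]
(np.float64(0.49), np.float64(-0.35), np.float64(0.0)) [ 0.48800734 -0.35125811 -0.24002845] [np.float64(0.9205526770293609), np.float64(0.88), np.float64(0.9199385830225927)]
```

```bash
python3 shift.py '[[1,0,0,0,0,0,0.171],[1,0,0,0,0,0,0.171],[1,0,0,0,0,0,0.171],[1,-0.03,0.05,0,0,0,0],[1,-0.03,0.05,0,0,0,0]]'; python3 shift.py '[[1,0,0,0,0,0.188,0],[1,0,0,0,0,0.188,0],[1,0,0,0,0,0.188,0],[1,0,0,0,0,0.188,0],[1,0,0,0,0,0.188,0]]';  python3 shift.py '[[1,0,0,0,0,0.188,0],[1,0,0,0,0,0,0],[1,0,0,0,0,0,0]]'; cat > tgt.py <<'E'
from h import *
import sys
def to(P):
    s=manip.state();p=s['tool_pos'];m=rot(s['tool_rot']).as_matrix();print('tool delta',np.round(m.T@(np.array(P)-p),4),'axes',np.round(m,3).tolist(),'q',np.round(s['joint_pos'],2),'F',np.round(s['contact_force'],1))
to([float(v) for v in sys.argv[1:4]])
E
python3 tgt.py .4125 -.3328 .0987;python3 tgt.py .5003 -.3543 .056
```

```text
time: 16.77
tool_pos: [0.3726, -0.324, 0.233]
tool_rot: [-0.0, 0.993, -0.119, -0.0]
contact_force: [0.8, 0.2, 0.0]
gripper_width: 0.999
grasp_force: 0.0
time: 17.4
tool_pos: [0.3732, -0.3237, 0.2339]
tool_rot: [0.057, 0.884, -0.106, 0.451]
contact_force: [-0.7, -0.0, -0.0]
gripper_width: 0.997
grasp_force: 0.0
time: 17.77
tool_pos: [0.3736, -0.3241, 0.2346]
tool_rot: [0.065, 0.84, -0.101, 0.529]
contact_force: [1.0, 0.4, 0.5]
gripper_width: 1.0
grasp_force: 0.0
tool delta [-0.1052 -0.0012  0.0947] axes [[0.421, -0.239, 0.875], [-0.102, -0.971, -0.217], [0.902, 0.002, -0.433]] q [-1.37 -0.8   2.51  1.14  1.11  0.06] F [1.  0.4 0.5]
tool delta [-0.1046 -0.0014  0.1947] axes [[0.421, -0.239, 0.875], [-0.102, -0.971, -0.217], [0.902, 0.002, -0.433]] q [-1.37 -0.8   2.51  1.14  1.11  0.06] F [1.  0.4 0.5]
```

```bash
python3 shift.py '[[1,-0.026,0,0.022,0,0,0],[1,-0.026,0,0.022,0,0,0],[1,-0.026,0,0.022,0,0,0],[1,-0.026,0,0.022,0,0,0],[1,0,0,0,0,0,0]]'; python3 tgt.py .5003 -.3543 .056
```

```text
time: 18.4
tool_pos: [0.408, -0.3308, 0.0997]
tool_rot: [0.061, 0.841, -0.102, 0.528]
contact_force: [0.5, -0.4, -0.7]
gripper_width: 1.002
grasp_force: 0.0
tool delta [0.002  0.0013 0.1048] axes [[0.422, -0.236, 0.876], [-0.107, -0.972, -0.211], [0.9, -0.005, -0.435]] q [-1.27 -0.35  2.51  1.43  0.89 -0.41] F [ 0.5 -0.4 -0.7]
```

```bash
python3 shift.py '[[1,0.001,0,0.035,0,0,0],[1,0,0.001,0.035,0,0,0],[1,0,0,0.02,0,0,0],[1,0,0,0.014,0,0,0],[1,0,0,0,0,0,0]]'; python3 tgt.py .5003 -.3543 .056;  python3 shift.py '[[0,0,0,0,0,0,0],[0,0,0,0,0,0,0],[0,0,0,0,0,0,0],[0,0,0,0,0,0,0]]'; python3 tgt.py .5003 -.3543 .056
python3 - <<'E'
from h import *
cv2.imwrite('pics/t4.png',np.hstack([cv2.resize(manip.grab_frame("top")[200:300,330:450],(400,333)),cv2.resize(manip.grab_frame("scene")[110:230,300:440],(388,333))])[...,::-1])
E
```

```text
time: 19.02
tool_pos: [0.5004, -0.3569, 0.0611]
tool_rot: [0.065, 0.839, -0.1, 0.531]
contact_force: [-0.0, -0.0, 0.6]
gripper_width: 0.999
grasp_force: 0.0
tool delta [-0.0049 -0.0025  0.0015] axes [[0.416, -0.237, 0.878], [-0.099, -0.971, -0.216], [0.904, 0.003, -0.428]] q [-1.05  0.    2.31  1.73  0.73 -0.64] F [-0.  -0.   0.6]
time: 19.52
tool_pos: [0.4987, -0.3562, 0.0598]
tool_rot: [0.065, 0.839, -0.102, 0.531]
contact_force: [-3.3, 3.0, 6.8]
gripper_width: 0.743
grasp_force: 67.4
tool delta [-0.0029 -0.0023  0.0026] axes [[0.416, -0.239, 0.878], [-0.102, -0.971, -0.217], [0.904, 0.001, -0.428]] q [-1.05  0.    2.32  1.74  0.73 -0.65] F [-3.3  3.   6.8]
```

```bash
python3 shift.py '[[0,0.018,0,-0.0085,0,0,0],[0,0.018,0,-0.0085,0,0,0],[0,0,0,0,0,-0.175,0],[0,0,0,0,0,-0.175,0],[0,0,0,0,0,-0.175,0]]'; python3 shift.py '[[0,0,0,0,0,-0.175,0],[0,0,0,0,0,-0.175,0],[0,0,0,0,0,-0.175,0],[0,0,0,0,0,-0.175,0],[0,0,0,0,0,-0.175,0]]'; python3 shift.py '[[0,0,0,0,0,-0.171,0],[0,0,0,0,0,0,0],[0,0,0,0,0,0,0]]';python3 tgt.py .5 -.36 .03; python3 - <<'E'
from h import *
cv2.imwrite('pics/t5.png',np.hstack([cv2.resize(manip.grab_frame("top")[200:300,330:450],(400,333)),cv2.resize(manip.grab_frame("scene")[110:230,300:440],(388,333))])[...,::-1])
E
```

```text
time: 20.25
tool_pos: [0.5004, -0.349, 0.0938]
tool_rot: [0.031, 0.928, -0.106, 0.355]
contact_force: [1.2, 1.4, -1.8]
gripper_width: 0.747
grasp_force: 66.6
time: 20.88
tool_pos: [0.5016, -0.3494, 0.095]
tool_rot: [-0.017, 0.992, -0.109, -0.067]
contact_force: [-0.2, -0.7, -2.2]
gripper_width: 0.746
grasp_force: 66.6
time: 21.25
tool_pos: [0.5012, -0.3488, 0.0938]
tool_rot: [-0.026, 0.983, -0.106, -0.149]
contact_force: [-0.5, -0.1, -1.1]
gripper_width: 0.742
grasp_force: 66.6
tool delta [0.0201 0.0125 0.0603] axes [[0.933, -0.217, -0.287], [-0.201, -0.976, 0.084], [-0.298, -0.02, -0.954]] q [-0.68  0.33  1.56 -0.11  1.53  1.13] F [-0.5 -0.1 -1.1]
```

```bash
python3 shift.py '[[0,0,0,0,0,-0.139,0],[0,0,0,0,0,0,0],[0,0.008,0,0.018,0,0,0],[0,0.008,0,0.018,0,0,0],[0,0.008,0,0.018,0,0,0]]'; python3 tgt.py .495 -.349 .011;python3 - <<'E'
from h import *
cv2.imwrite('pics/t5.png',np.hstack([cv2.resize(manip.grab_frame("top")[200:300,330:450],(400,333)),cv2.resize(manip.grab_frame("scene")[110:230,300:440],(388,333))])[...,::-1])
E
```

```text
time: 21.98
tool_pos: [0.4999, -0.347, 0.0334]
tool_rot: [-0.034, 0.97, -0.104, -0.217]
contact_force: [-0.5, -0.3, -1.3]
gripper_width: 0.744
grasp_force: 66.6
tool delta [0.0056 0.0035 0.0221] axes [[0.884, -0.217, -0.414], [-0.187, -0.976, 0.111], [-0.428, -0.021, -0.903]] q [-0.65  0.48  1.5  -0.16  1.58  1.16] F [-0.5 -0.3 -1.3]
```

View pics/t5.png

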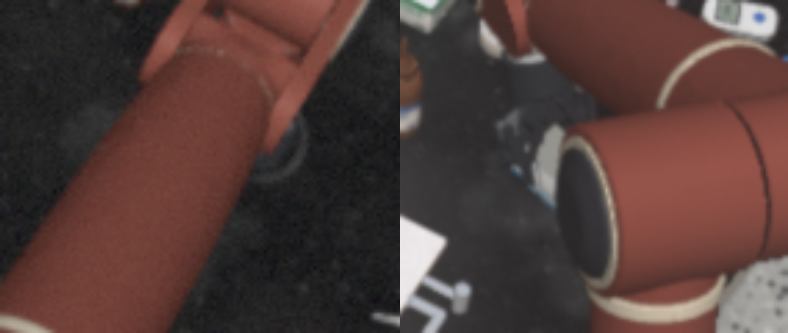

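The arm mostly hides the carton. What shows, around (545,160), is held and horizontal. I'll lower it until it touches.

```bash
python3 shift.py '[[0,0.004,0,0.009,0,0,0],[0,0.002,0,0.005,0,0,0],[0,0,0,0,0,0,0]]'; python3 shift.py '[[0,0.001,0,0.002,0,0,0],[0,0,0,0,0,0,0]]'; python3 shift.py '[[0,0.001,0,0.002,0,0,0],[0,0,0,0,0,0,0]]'
```

```text
time: 22.45
tool_pos: [0.5003, -0.3469, 0.0197]
tool_rot: [-0.034, 0.97, -0.104, -0.217]
contact_force: [-0.4, -0.2, -1.8]
gripper_width: 0.744
grasp_force: 66.6
time: 22.7
tool_pos: [0.5006, -0.3471, 0.018]
tool_rot: [-0.034, 0.97, -0.104, -0.217]
contact_force: [-0.1, 0.6, -1.3]
gripper_width: 0.742
grasp_force: 66.6
time: 22.95
tool_pos: [0.5004, -0.3469, 0.0154]
tool_rot: [-0.034, 0.97, -0.104, -0.217]
contact_force: [-0.5, 0.7, -0.7]
gripper_width: 0.741
grasp_force: 66.6
```

```bash
python3 shift.py '[[0,0.001,0,0.002,0,0,0],[0,0,0,0,0,0,0]]'|grep -E "pos|cont"; python3 shift.py '[[0,0.001,0,0.002,0,0,0],[0,0,0,0,0,0,0]]'|grep -E "pos|cont"; python3 shift.py '[[0,0.0005,0,0.001,0,0,0],[0,0,0,0,0,0,0]]'|grep -E "pos|cont"
```

```text
tool_pos: [0.5005, -0.3468, 0.0131]
contact_force: [-0.1, -0.0, -0.8]
tool_pos: [0.5006, -0.3469, 0.0129]
contact_force: [-2.0, 2.2, 7.5]
tool_pos: [0.5006, -0.3469, 0.0129]
contact_force: [-3.6, 3.3, 11.2]
```

```bash
python3 shift.py '[[1,0,0,0,0,0,0],[1,0,0,0,0,0,0],[1,0,0,0,0,0,0],[1,0,0,-0.04,0,0,0],[1,0,0,-0.05,0,0,0]]'; python3 shift.py '[[1,-0.05,0,-0.05,0,0,0],[1,-0.05,0,-0.05,0,0.15,0],[1,0,0,0,0,0.15,0],[1,0,0,0,0,0.14,0],[1,-0.03,0,0,0,0,0]]'; python3 shift.py '[[1,0,0,0,0,0,0],[1,0,0,0,0,0,0]]'; python3 - <<'E'
from h import *
K,t,M=W=cam("wrist");g=manip.grab_frame("wrist");cv2.imwrite('pics/w6.png',g[...,::-1]);np.savez('w6.npz',K=K,t=t,M=M)
print(proj(0,[[.49,-.35,.045]],W));s=manip.state();print(np.round(rot(s['tool_rot']).as_matrix(),3).tolist())
m=g.max(2);k=(m>85).astype(np.uint8)*255
nn,L,st,ce=cv2.connectedComponentsWithStats(k)
for j in range(1,nn):
    if st[j,4]>800:print(st[j],ce[j])
E
```

```text
time: 24.32
tool_pos: [0.5369, -0.3561, 0.0903]
tool_rot: [-0.035, 0.97, -0.104, -0.219]
contact_force: [-0.2, -1.1, -0.4]
gripper_width: 1.002
grasp_force: 0.0
time: 24.95
tool_pos: [0.4661, -0.3434, 0.2096]
tool_rot: [-0.01, 0.994, -0.109, 0.001]
contact_force: [-0.6, -0.4, 0.1]
gripper_width: 1.001
grasp_force: 0.0
time: 25.2
tool_pos: [0.4674, -0.3437, 0.209]
tool_rot: [-0.01, 0.994, -0.109, 0.0]
contact_force: [-0.5, -0.1, -0.1]
gripper_width: 1.003
grasp_force: 0.0
[[282.98998804 169.41384054]]
[[0.976, -0.216, 0.002], [-0.216, -0.976, 0.02], [-0.002, -0.02, -1.0]]
[    0     0   111   264 16199] [ 34.90487067 134.96765232]
[ 469   11   75  110 1498] [503.0987984   73.54606142]
[ 239  113   73  103 6369] [277.77343382 163.1163448 ]
[ 441  197  119   58 1605] [517.17694704 225.23800623]
[ 438  273  122   81 4119] [518.04758437 302.97547949]
[ 190  306  193   50 4045] [309.8499382  330.75846724]
[ 426  330   81   90 4501] [462.30815374 376.42012886]
[  67  365   65   55 2153] [102.69437993 397.26056665]
```

```bash
python3 - <<'E'
from h import *
from scipy.optimize import minimize
z=np.load('w6.npz');W=(z['K'],z['t'],z['M'])
im=cv2.imread('pics/w6.png');k0=(im.max(2)>70).astype(np.uint8)
nn,L,st,ce=cv2.connectedComponentsWithStats(k0);j=L[163,278];print(st[j]);k=cv2.morphologyEx((L==j).astype(np.uint8),cv2.MORPH_CLOSE,np.ones((7,7)))
box=np.array([[a,b,c] for a in(-.053,.053) for b in(-.032,.032) for c in(0,.045)])
def iou(q,bx=box):
    c,s=np.cos(q[2]),np.sin(q[2]);P=bx@np.array([[c,s,0],[-s,c,0],[0,0,1]])+[q[0],q[1],0]
    h=cv2.convexHull(np.round(proj(0,P,W)*16).astype(np.int32));r=np.zeros_like(k);cv2.fillConvexPoly(r,h,1,cv2.LINE_8,4)
    return (r&k).sum()/(r|k).sum()
def fit(bx):
    b=max((( .49+x,-.35+y,a) for x in np.arange(-.02,.03,.005) for y in np.arange(-.02,.025,.005) for a in np.arange(-.5,.1,.05)),key=lambda q:iou(q,bx))
    r=minimize(lambda q:-iou(q,bx),b,method='Nelder-Mead',options=dict(initial_simplex=np.array(b)+np.array([[0,0,0],[.004,0,0],[0,.004,0],[0,0,.05]])));return r.x,iou(r.x,bx)
x,i=fit(box);print('lying',x,i)
b2=np.array([[a,b,c] for a in(-.0225,.0225) for b in(-.032,.032) for c in(0,.106)]);print('standing',fit(b2))
b3=np.array([[a,b,c] for a in(-.053,.053) for b in(-.0225,.0225) for c in(0,.064)]);print('on edge',fit(b3))
s=manip.state();m=rot(s['tool_rot']).as_matrix();print(m.T@(np.array([x[0],x[1],.012])-s['tool_pos']))
E
```

```text
[ 215  113  101  113 7676]
lying [ 0.49407381 -0.34579027 -0.21948756] 0.7929619497637403
standing (array([ 0.49999133, -0.339962  , -0.47514971]), np.float64(0.5569682755215406))
on edge (array([ 0.49514861, -0.33989231, -0.20167123]), np.float64(0.6097201767304861))
[0.02675565 0.00029542 0.19695842]
```

The carton is lying flat: the lying model fits at IoU 0.79, against 0.56 to 0.61 for the other two poses. I'll regrip it from above.

```bash
python3 shift.py '[[1,0.027,0,0.05,-0.02,0,0],[1,0,0,0.05,0,0,0],[1,0,0,0.05,0,0,0],[1,0,0,0.03,0,0,0],[1,0,0,0.019,0,0,0]]'; python3 shift.py '[[0,0,0,0,0,0,0],[0,0,0,0,0,0,0],[0,0,0,0,0,0,0],[0,0,0,0,0,0,0],[0,0,0,0,0,0,0]]';python3 tgt.py .494 -.346 .01
```

```text
time: 25.88
tool_pos: [0.493, -0.3476, 0.0075]
tool_rot: [-0.001, 0.994, -0.108, -0.002]
contact_force: [-0.2, 0.2, -0.3]
gripper_width: 0.998
grasp_force: 0.0
time: 26.5
tool_pos: [0.4932, -0.3484, 0.0103]
tool_rot: [-0.0, 0.994, -0.109, -0.001]
contact_force: [0.1, 0.6, -1.3]
gripper_width: 0.747
grasp_force: 67.7
tool delta [ 0.0002 -0.0025  0.0003] axes [[0.976, -0.216, -0.002], [-0.216, -0.976, 0.0], [-0.002, 0.0, -1.0]] q [-0.74  0.24  1.81 -0.    1.1   1.05] F [ 0.1  0.6 -1.3]
```

```bash
python3 shift.py '[[0,0,0,-0.03,0,0,0],[0,0,0,-0.05,0,0,0],[0,0,0,-0.06,0,0,0],[0,0,0,-0.05,0,0,0],[0,0,0,0,0,0,-0.16]]';python3 shift.py '[[0,0,0,0,0,0,-0.17],[0,0,0,0,0,0,-0.17],[0,0,0,0,0,0,-0.17],[0,0,0,0,0,0,-0.17],[0,0,0,0,0,0,-0.17]]';python3 shift.py '[[0,0,0,0,0,0,-0.17],[0,0,0,0,0,0,-0.17],[0,0,0,0,0,0,-0.17],[0,0,0,0,0,0,-0.17],[0,0,0,0,0,0,-0.17]]';python3 shift.py '[[0,0,0,0,0,0,-0.06],[0,0,0,0,0,0,0],[0,0,0,0,0,0,0]]';python3 tgt.py .5666 -.0139 .110
```

```text
time: 27.12
tool_pos: [0.496, -0.3505, 0.2071]
tool_rot: [0.004, 1.0, -0.027, 0.003]
contact_force: [0.5, 0.3, -1.8]
gripper_width: 0.742
grasp_force: 68.1
time: 27.75
tool_pos: [0.4934, -0.3483, 0.1999]
tool_rot: [-0.001, 0.922, 0.388, -0.001]
contact_force: [0.9, -0.1, -2.3]
gripper_width: 0.746
grasp_force: 68.0
time: 28.38
tool_pos: [0.4934, -0.3483, 0.1999]
tool_rot: [-0.001, 0.679, 0.734, -0.001]
contact_force: [-0.2, 0.4, -0.6]
gripper_width: 0.746
grasp_force: 68.0
time: 28.75
tool_pos: [0.4935, -0.3483, 0.1999]
tool_rot: [-0.001, 0.66, 0.752, -0.0]
contact_force: [-0.1, 0.5, -1.2]
gripper_width: 0.744
grasp_force: 68.0
tool delta [0.322  0.1161 0.09  ] axes [[-0.13, 0.992, -0.002], [0.992, 0.13, 0.001], [0.001, -0.002, -1.0]] q [-0.74  0.03  1.69 -0.    1.42 -0.87] F [-0.1  0.5 -1.2]
```

```bash
python3 shift.py '[[0,0.03,0.011,0,0,0,0],[0,0.046,0.017,0,0,0,0],[0,0.05,0.018,0,0,0,0],[0,0.05,0.018,0,0,0,0],[0,0.05,0.018,0,0,0,0]]';python3 shift.py '[[0,0.046,0.017,0,0,0,0],[0,0.03,0.01,0,0,0,0],[0,0.02,0.007,0,0,0,0],[0,0,0,0,0,0,0],[0,0,0,0,0,0,0]]';python3 tgt.py .5666 -.0139 .110
```

```text
time: 29.38
tool_pos: [0.5455, -0.1119, 0.2002]
tool_rot: [-0.001, 0.66, 0.752, -0.0]
contact_force: [0.2, 0.7, -1.0]
gripper_width: 0.741
grasp_force: 68.0
time: 30.0
tool_pos: [0.5663, -0.0145, 0.2]
tool_rot: [-0.001, 0.659, 0.752, -0.001]
contact_force: [0.0, -0.0, -1.7]
gripper_width: 0.742
grasp_force: 68.0
tool delta [0.0005 0.0006 0.09  ] axes [[-0.13, 0.991, -0.002], [0.991, 0.13, 0.0], [0.001, -0.002, -1.0]] q [-0.16 -0.06  1.78 -0.    1.43 -0.29] F [ 0.  -0.  -1.7]
```

```bash
python3 shift.py '[[0,0,0,0.03,0,0,0],[0,0,0,0.03,0,0,0],[0,0,0,0.015,0,0,0],[0,0,0,0.01,0,0,0],[0,0,0,0,0,0,0]]'|grep -E "pos|cont";python3 shift.py '[[0,0,0,0.003,0,0,0],[0,0,0,0,0,0,0]]'|grep -E "pos|cont";python3 shift.py '[[0,0,0,0.002,0,0,0],[0,0,0,0,0,0,0]]'|grep -E "pos|cont";python3 shift.py '[[0,0,0,0.002,0,0,0],[0,0,0,0,0,0,0]]'|grep -E "pos|cont"
```

```text
tool_pos: [0.5662, -0.0142, 0.1149]
contact_force: [-0.1, -0.4, -1.0]
tool_pos: [0.5667, -0.0139, 0.1128]
contact_force: [1.1, 0.2, -0.8]
tool_pos: [0.5662, -0.0139, 0.11]
contact_force: [0.3, -0.5, -0.9]
tool_pos: [0.5661, -0.0139, 0.1078]
contact_force: [-0.0, 0.0, -1.2]
```

```bash
python3 shift.py '[[0,0,0,0.0015,0,0,0],[0,0,0,0,0,0,0]]'|grep -E "pos|cont";python3 shift.py '[[0,0,0,0.001,0,0,0],[0,0,0,0,0,0,0]]'|grep -E "pos|cont"
```

```text
tool_pos: [0.5662, -0.0139, 0.1064]
contact_force: [0.4, -0.6, -2.2]
tool_pos: [0.5664, -0.0139, 0.1062]
contact_force: [-2.9, 0.6, 3.1]
```

```bash
python3 shift.py '[[1,0,0,0,0,0,0],[1,0,0,0,0,0,0],[1,0,0,0,0,0,0],[1,0,0,-0.02,0,0,0],[1,0,0,-0.05,0,0,0]]';python3 shift.py '[[1,0,0,-0.05,0,0,0],[1,-0.06,-0.06,0,0,0,0],[1,-0.06,-0.06,0,0,0,0],[1,-0.06,-0.04,0,0,0,0],[1,-0.06,0,0,0,0,0]]'; python3 shift.py '[[1,-0.06,0,0,0,0,0],[1,0,0,0,0,0,0],[1,0,0,0,0,0,0]]'; python3 - <<'E'
from h import *
O=np.array([.636,-.0045,0]);e=np.array([.991,.1348,0]);y=np.array([-.1348,.991,0])
for n in("top","scene"):
    f=manip.grab_frame(n);cv2.imwrite(f'pics/{n}9.png',f[...,::-1]);a=cv2.imread(f'pics/{n}0.png').astype(int)
    if n=="top":
        # carton print: blue pixels over the flap
        b=f.astype(int);m=((b[...,2]-b[...,0])>35);v,u=np.nonzero(m);P=np.array([pix2z("top",(p,q),.141) for p,q in zip(u,v)])-O
        X=P@e;Y=P@y;k=(X>-.18)&(X<.02)&(abs(Y)<.15);print('blue on flap',k.sum(),'x',X[k].min(),X[k].max(),'y',Y[k].min(),Y[k].max())
    for nm,c,r in(('dish',(168,266) if n=="top" else(228,345),40),('stapler',(187,197) if n=="top" else(177,283),25),('bottle',(371,190) if n=="top" else(301,142),18)):
        d=np.abs(f[...,::-1].astype(int)-a)[c[1]-r:c[1]+r,c[0]-r:c[0]+r].max(2);print(n,nm,(d>60).mean())
E
```

```text
time: 32.5
tool_pos: [0.5646, -0.0137, 0.1743]
tool_rot: [-0.003, 0.659, 0.752, -0.002]
contact_force: [0.3, 0.6, -0.3]
gripper_width: 1.004
grasp_force: 0.0
time: 33.12
tool_pos: [0.4694, -0.2301, 0.2277]
tool_rot: [0.0, 0.659, 0.752, -0.0]
contact_force: [2.0, 0.8, -0.6]
gripper_width: 1.0
grasp_force: 0.0
time: 33.5
tool_pos: [0.4787, -0.2883, 0.2265]
tool_rot: [-0.001, 0.659, 0.752, -0.0]
contact_force: [0.4, 1.2, -0.1]
gripper_width: 1.001
grasp_force: 0.0Traceback (most recent call last):
  File "<stdin>", line 8, in <module>
    return umr_minimum(a, axis, None, out, keepdims, initial, where)
ValueError: zero-size array to reduction operation minimum which has no identity
```

```bash
python3 - <<'E'
from h import *
O=np.array([.636,-.0045,0]);e=np.array([.991,.1348,0]);y=np.array([-.1348,.991,0])
f=cv2.imread('pics/top9.png')
# rectify the plane of the carton's top (z=.141) : 5 mm cells
xs=np.arange(-.18,.0,.006);ys=np.arange(.13,-.13,-.006)
G=np.array([[O+e*x+y*v+[0,0,.141] for v in ys] for x in xs[::-1]])
uv=proj("top",G.reshape(-1,3)).reshape(len(xs),len(ys),2).astype(np.float32)
r=cv2.remap(f,uv,None,cv2.INTER_LINEAR).astype(int)
print('brightness/10, rows x from 0 down to -.18, cols y .13..-.13')
for x,row in zip(xs[::-1],r): print('%6.3f '%x+' '.join('%2d'%(p.mean()//10) for p in row))
print('B-R');
for x,row in zip(xs[::-1],r): print('%6.3f '%x+' '.join('%2d'%max(0,(p[0]-p[2])//3) for p in row))
E
```

```text
brightness/10, rows x from 0 down to -.18, cols y .13..-.13
-0.006 20 21 20 16 21 21 18 20 21 21 20 20 21 20 19 20 21 20 20 20 21 20 20 20 21 20 19 20 20 19 19 20 20 19 19 20 18 20 21 20 17 19 19 20
-0.012 15 17 18 18 18 19 20 18 17 18 19 18 17 18 19 18 17 18 19 17 18 19 19 17 18 19 19 17 18 19 18 18 18 19 19 17 18 20 20 18 18 19 16 15
-0.018 19 22 21 22 22 22 22 22 22 21 22 21 22 22 22 21 21 21 21 21 21 21 21 21 21 21 21 21 21 21 21 21 21 21 21 21 21 21 21 21 21 21 21 18
-0.024 19 22 22 22 22 22 22 22 22 22 22 22 22 22 22 21 21 21 21 21 21 21 21 21 21 21 21 21 21 21 21 21 21 21 21 21 21 21 21 21 21 21 21 17
-0.030 18 22 22 22 22 22 22 22 22 22 22 22 22 22 21 21 21 21 21 21 21 21 21 21 21 21 21 21 21 21 21 21 21 21 21 21 21 21 21 21 22 21 21 18
-0.036 20 22 22 22 22 22 22 22 22 22 22 21 22 22 21 21 21 21 21 21 21 21 21 21 21 21 21 21 21 21 21 21 21 21 21 21 21 21 21 21 21 21 21 18
-0.042 19 22 22 22 22 22 22 22 22 22 22 22 22 20 16 17 17 17 16 17 17 17 16 17 17 18 17 16 18 18 18 21 21 21 21 21 21 21 21 21 21 21 21 16
-0.048 18 22 22 22 22 22 22 22 22 22 22 22 22 18 14 15 15 15 14 15 
[... 6603 characters left out ...]
 1  0
-0.156  1  0  0  0  0  3  0  0  0  0  0  0  0  2  0  0  0  0  0  0  0  0  0  0  0  0  0  1  0  2  2  0  1  0  0  1  0  2  1  0  0  0  0  1
-0.162  0  0  0  0  2  2  0  0  0  0  0  0  0  3  1  0  0  0  0  0  0  0  0  0  0  0  0  0  0  1  0  0  0  0  0  0  0  2  0  0  0  0  1  1
-0.168  0  0  0  1  2  2  0  0  0  0  0  0  1  2  2  0  0  0  0  0  0  0  0  0  0  0  0  0  0  2  1  0  0  0  0  1  0  1  1  0  0  0  0  0
-0.174  0  0  0  1  1  2  1  0  0  0  0  0  0  2  2  2  2  1  1  2  2  1  1  2  2  1  1  2  1  2  2  0  0  0  0  0  0  2  3  2  0  0  1  0
-0.180  0  0  0  0  2  2  2  0  1  0  0  0  0  0  1  2  2  1  1  2  1  1  2  2  1  1  2  2  1  1  1  0  0  0  0  0  0  2  2  2  0  0  0  0
```

The carton sits flat and square on the board, with its centre at about x −70 mm and y 0. The flap is level and both supports are out, so I'm handing in.

```bash
python3 -c "
from plant import manip
print(manip.job_done())"
```

```text
the job is handed in; nothing more can be done
None
```

The job is handed in at about 34 s on the clock: both supports were pulled out to their stops, the flap was lowered level onto them, and the carton was laid flat on the worktop, then set flat and square on the flap. The judge returned no verdict; my final check that the dish, bottle and stapler hadn't moved failed to run, though the arm was never sent toward them.

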